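# Pull the rotor from the microcentrifuge and hold it over the drip tray

## Task

The microcentrifuge's rotor is due for its wipe-down: turn the black lock knob on the lid anticlockwise until it clicks over to the green dot, swing the lid right up so that it stands open, pull the rotor straight up off its spindle by the metal hub, and bring it over the steel drip tray. Finish while still holding it there by the hub: level, still and about 10 cm above the middle of the tray, touching nothing else, with the lid left open. Leave the tray and everything else on the bench where they are.

Things in the scene. Friction and masses are not known exactly. Their poses are not given: they have to be found in the camera images.
- centrifuge: Fixed bench microcentrifuge, light grey, blue trim, 250 (x) x 200 (y) x 120 mm high, sloping control panel at the front. Origin: centre of its underside, on the bench; x from front to rear (hinge side), y to its left, z up; yaw within 0.3 rad of the world's. Flat deck at z = 120 mm. Round steel rotor chamber, 124 mm across, open at the deck, 88 mm deep, axis at x = 8, y = 0.
- lid (a joint): Hinge of the white lid, rad: 0 = shut, 1.57 = upright, stop at 1.75. Opens upward and rearward about the centrifuge's y axis direction through lid_hinge. The friction hinge keeps the lid (0.3 kg with knob) where it is left; raising it at the knob takes 3 to 5 N. While locked, a steel tongue holds the lid down.
- lid_hinge (a point): Point on the lid's fixed hinge line, at x = 84, y = 0, z = 120 mm in the centrifuge's frame. The shut lid lies on the deck from x = -94 to x = 80 mm, 150 mm wide, 10 mm thick (top at z = 130 mm), with a teal see-through window 100 mm across above the rotor.
- lid_knob (a joint): Lock knob on the lid, rad: 0 = locked (start 0 to 0.08), 1.40 = unlocked (stop at 1.45); grows anticlockwise seen from above. Spring detent: it resists with up to about 0.12 N m until about 0.7, then snaps on by itself to 1.33 or more and stays. The lid is free from about 1.1 on. At value q the bar lies along the centrifuge's x axis turned anticlockwise by (q - 1.40) rad.
- knob_grip (a point): Grip point on the knob's axis, 28 mm above the lid's top; lid shut: x = -66, y = 0, z = 158 mm in the centrifuge's frame. Moves with the lid and knob; z along the axis, away from the lid. Black bar grip 40 mm long, 12 mm thick, 7 to 41 mm above the lid, on a grey disc 32 mm across. Its white pointer end looks left (red dot) when locked, to the front (green dot) when unlocked.
- rotor: Loose teal rotor, 88 mm across, with eight dark tube holes, 70 mm high over its hub, 0.15 to 0.3 kg. Origin: centre of its underside; z up along its axis. It sits in the chamber, its origin 42 mm above the bench, on a flange with an 18 mm long, 12 mm thick spindle in its 19 mm bore (22 mm deep). Its disc tops out 30 mm above the origin.
- rotor_grip (a point): Point on the rotor's axis at which to grip the round aluminium hub: 56 mm above the rotor's origin, 98 mm above the bench when seated. The hub is 22 mm in diameter, from 30 to 70 mm above the rotor's origin.
- tray: Loose stainless drip tray, 170 (x) x 230 (y) x 25 mm high, walls 3 mm, empty, on the bench to the left or to the right of the centrifuge. Origin: centre of its underside.
- tube_rack: Bystander: white rack of forty tubes with lilac caps, 110 x 170 x 90 mm high, on the other side of the centrifuge from the tray. Origin: centre of its underside.
- petri_dish: Bystander: petri dish, 62 mm across, 17 mm high, towards the robot. Origin: centre of its underside.
- pipette: Bystander: grey pipette lying down, about 275 mm long and 25 mm high, towards the robot. Origin: on the bench under its handle; x towards its tip, which is 215 mm away.
- wash_bottle: Bystander: white bottle with red cap, 66 mm across, 150 mm high. Origin: centre of its underside.
- beaker: Bystander: glass beaker, 70 mm across, 90 mm high. Origin: centre of its underside.
- tip_box: Bystander: blue pipette-tip box with clear lid, 120 x 80 x 68 mm high. Origin: centre of its underside.
- timer: Bystander: small white bench timer, 75 x 65 x 22 mm. Origin: centre of its underside.

How it is judged:
By the outcome, as a careful person would: the job done as asked, in the order asked, and still so for the second after the job is handed in, while the arm keeps its last pose, push and grip.
It also fails if it takes over 72 s, if anything falls off the work surface, if the arm or the gripper's body presses on something with over 40 N, if the wrist force passes 120 N, or if a joint passes its speed limit or range.

## Robot

A 6-joint arm with a two-finger parallel gripper is mounted at the origin on the work surface. World frame = base frame: x ahead of the robot, y to its left, z up, the work surface at z = 0. Lengths are in m, angles in rad, forces in N, time in s.
With the tool pointing down it reaches from about 0.4 to 0.825 m from the base axis. Payload 7 kg.
Tool frame: the origin (TCP) lies midway between the tips of the shut fingers; the grasp point (between the pads) lies 19 mm behind it; z points along the fingers, y is the line along which they close (so a half turn about z gives the same grasp; the last joint's range is limited). The gripper opens to 88 mm and grips with 3 to 60 N. Pads are 19 mm wide; open, the fingers measure 130 mm over their backs; the gripper's body (78 mm by 193 mm) begins 47 mm behind the grasp point.
Start: joints at [-1.053, 0.359, 0.012, 0, -1.224, -0.288], TCP at [0.154, -0.657, 0.227] pointing down, gripper open.
Joint ranges: [-3.07, 3.07], [-1.43, 2.12], [-1.02, 1.25], [-3.03, 1.67], [-3.05, -0], [-3.03, 3.03]. Speed limits (rad/s): [2.39, 2.39, 3.01, 3.14, 3.14, 3.14].

## Interface

Orientations are given as [roll, pitch, yaw] about the fixed x, y, z axes, in that order (R = Rz(yaw) Ry(pitch) Rx(roll)).
In Python, from station import get_state, grab_frame, calibration, job_done, boxes_of, regions_of, spot_point gives the robot as it stands. The module is installed in compiled form; this text tells all that it offers.
- The arm moves only by the tool arm_command, never from a script. Its argument "commands" is a list of rows, each an object of numbers: "tx", "ty", "tz": the shift along the tool's x, y, z each as a share of 25 cm, from -1 to 1; "twist": the turn about the tool's z as a share of 180 degrees, from -1 to 1. A call has exactly 8 rows; each row is the pose to reach, as a shift and turn from the pose commanded when the call began, along the tool's axes at that moment, turning the shorter way round; what a row does not reach only later rows make up. A row lasts 1/12 s, in which the tool goes at most 41.7 mm and 7.16 degrees, less where a joint would pass 70% of its speed; a pose out of reach is approached as far as the arm can. A call with a number of a shift or a turn outside -1 to 1 is refused whole. A call with a gripper value outside its range is refused whole. "claw" is the opening, from 0 (shut) to 1 (fully open), set as the call begins (left out, the last holds). The fingers move at their own pace and stop on an object; "grip_force" is the grip in N (left out, the last holds). Time passes only in rows, so rows that repeat a pose let the fingers close, or fill a call up. It gives the time, the measured TCP pose, the force, the opening and the grip force at its end, in the units of the state.
- get_state(): the state, without advancing time (a new reading comes with each control period).
- grab_frame(name): name is "scene" or "top" or "wrist"; returns the picture (400x640x3 uint8, red, green, blue); there is no depth.
- calibration(name): a dict with "camera_matrix" (3x3 intrinsics, pixels), "extrinsics" (4x4, takes a point from camera to world coordinates). Camera axes: x right, y down, z forward; pixel columns grow to the right and rows downward; lengths in m; the calibration is good to about 2 mm. A picture is of the moment at which its call begins: read the wrist's pose just before it. calibration takes no time and is no camera call; for the wrist camera it gives the pose at the moment of the call.
- job_done(): hands the job in; it is judged then, once.
Trained networks look in the newest picture that a camera, given by its name, has taken for a name from the list of things; names that differ only in an ending like _2 or _b are one class to them, and where a whole thing is asked for, a point or a joint stands for the part that bears it (a point fixed in the world has none). Each returns a list of dicts, best first, with "score" (0 to 1); they miss things now and then, are a little off and sometimes report something else, mostly with a low value. They report only what shows in the picture. A call takes as long as a camera call.
- boxes_of(query, camera): "rect" ([left, top, right, bottom] in pixels, round what is visible of it).
- regions_of(query, camera): "region" (400x640 bool, what is visible of it) and "rect" ([left, top, right, bottom] in pixels, round what is visible of it).
- spot_point(query, camera): "uv" ([column, row] in pixels: a listed point, or the origin of a listed thing).
The state is a dict: "t": time; "q": joint angles; "qd": joint speeds; "joint_efforts": joint torques, N m; "eef_pos": TCP position; "ee_rot": TCP orientation; "force": force on the tool from outside, world axes, zero at the start; "moment": the same for the moment, N m; "width": finger opening in m; "gripper_force": force on a finger pad.
Only numpy, scipy, OpenCV 4.12 (cv2) and the standard library are available. Lean on these libraries where they do the work, as an engineer would, in place of code of your own. Each camera call takes 0.05 s, during which the arm holds its last target. There are 200 camera calls.

## Working session

There is one attempt and no reset: what is moved stays moved. The work goes in short steps, Python scripts to look and compute and a tool call to move; the robot and the scene stay as the last step left them, time stands still between calls to the robot, and variables do not carry over. Pictures are saved under pics/ and viewed, at most 10 in all, crops included, and the job is handed in when it is done.

Besides the shell and the picture viewer there is one more tool, called after ">>>" in YAML: its name, and indented under it one key for each argument. arm_command: Moves the arm, as the interface text tells. Shift numbers are shares of 25 cm and turn numbers shares of 180 degrees, none past 1 either way. Its arguments: {"type":"object","properties":{"commands":{"type":"array"},"claw":{"type":"number"},"grip_force":{"type":"number"}},"required":["commands"]}

```bash
mkdir -p pics
cat > h.py <<'E'
import numpy as np, cv2
from station import *
from scipy.spatial.transform import Rotation as R
def ray(cam,uv):
    c=calibration(cam);K=np.array(c["camera_matrix"]);E=np.array(c["extrinsics"])
    d=E[:3,:3]@np.linalg.solve(K,[uv[0],uv[1],1]);return E[:3,3],d
def atz(cam,uv,z):
    o,d=ray(cam,uv);return o+d*(z-o[2])/d[2]
def proj(cam,p):
    c=calibration(cam);K=np.array(c["camera_matrix"]);E=np.array(c["extrinsics"])
    q=K@(E[:3,:3].T@(np.array(p)-E[:3,3]));return q[:2]/q[2]
def save(n,im): cv2.imwrite("pics/"+n,im[:,:,::-1])
E
python3 - <<'E'
from h import *
s=get_state();print(s)
a=grab_frame("scene");b=grab_frame("top");save("s0.png",a);save("t0.png",b)
for cam in("top","scene"):
    print(cam,np.round(calibration(cam)["extrinsics"][:3],3).tolist() if 0 else np.round(np.array(calibration(cam)["extrinsics"])[:3,3],3))
    for n,z in [("centrifuge",0),("lid_hinge",.12),("knob_grip",.158),("rotor",.042),("rotor_grip",.098),("tray",0),("tube_rack",0),("petri_dish",0),("pipette",0),("wash_bottle",0),("beaker",0),("tip_box",0),("timer",0)]:
        r=spot_point(n,cam)[:2]
        for k in r: print(n,round(k["score"],2),np.round(k["uv"],1),np.round(atz(cam,k["uv"],z),4))
E
```

```text
{'t': 0.0, 'q': array([-1.05287522e+00,  3.59370654e-01,  1.10821374e-02, -3.56292470e-04,
       -1.22409257e+00, -2.88078056e-01]), 'qd': array([ 0.00081935, -0.00044968,  0.00082535,  0.00064915, -0.00211859,
       -0.00179072]), 'joint_efforts': array([ 1.02368849e-03, -5.82727182e+01,  2.93052775e+01,  6.99730530e+00,
        6.86197905e-03, -2.02287520e-04]), 'eef_pos': array([ 0.15363749, -0.65679202,  0.2256422 ]), 'ee_rot': array([ 3.13997803e+00, -1.29152193e-04, -2.91187084e+00]), 'force': array([ 1.32098732,  0.57360469, -0.16753798]), 'moment': array([ 0.01910554,  0.02375384, -0.03958318]), 'gripper_force': 0.0, 'width': 0.08769342976624105}
top [0.394 0.008 1.584]
centrifuge 0.9 [329.9 190.1] [ 0.5447 -0.0296  0.    ]
lid_hinge 0.33 [417.  256.6] [ 0.3   -0.334  0.12 ]
knob_grip 0.61 [321.9 204.6] [0.4792 0.0016 0.158 ]
tray 0.63 [234.6 196.4] [0.5186 0.3358 0.    ]
tube_rack 0.83 [410.7 188. ] [ 0.5544 -0.3403  0.    ]
petri_dish 0.73 [463.7 192.2] [ 0.5392 -0.5441  0.    ]
petri_dish 0.51 [255.9 247.3] [0.3247 0.2513 0.    ]
pipette 0.64 [418.9 258.8] [ 0.284  -0.36
[... 377 characters left out ...]
 186.7] [0.4855 0.0044 0.158 ]
rotor 0.65 [305.  233.8] [ 0.5878 -0.0558  0.042 ]
rotor 0.5 [499.7 250. ] [0.5719 0.5297 0.042 ]
tray 0.78 [430.1 234.2] [0.5177 0.3357 0.    ]
tube_rack 0.68 [218.9 223.8] [ 0.562  -0.3464  0.    ]
petri_dish 0.73 [400.3 185.2] [0.3326 0.2392 0.    ]
petri_dish 0.26 [326.7 188.5] [ 0.3778 -0.0146  0.    ]
pipette 0.87 [231.7 159.9] [ 0.2904 -0.3779  0.    ]
pipette 0.39 [497.8 251.3] [0.5535 0.5418 0.    ]
wash_bottle 0.7 [434.1 301.2] [0.7375 0.3394 0.    ]
beaker 0.92 [496.5 248.6] [0.5444 0.5391 0.    ]
beaker 0.46 [223.7 263.1] [ 0.6956 -0.2919  0.    ]
tip_box 0.57 [163.4 208.9] [ 0.5281 -0.5481  0.    ]
timer 0.59 [221.9 261.8] [ 0.692  -0.2986  0.    ]
```

View pics/s0.png

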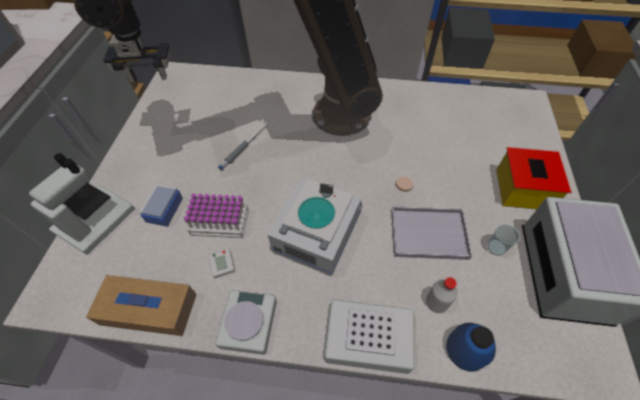

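View pics/t0.png

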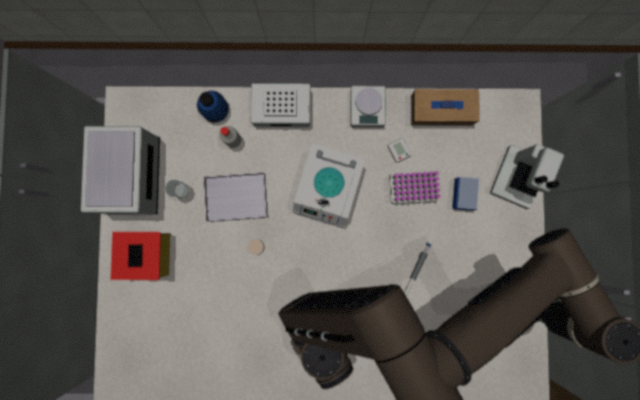

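Run:
```python
from h import *
for cam,f in(("scene","s0"),("top","t0")):
    im=cv2.imread(f"pics/{f}.png");h=cv2.cvtColor(im,cv2.COLOR_BGR2HSV)
    m=cv2.inRange(h,(80,120,60),(97,255,255));n,l,st,c=cv2.connectedComponentsWithStats(m)
    for i in range(1,n):
        if st[i,4]>200: print(cam,st[i],c[i],atz(cam,c[i],.13))
    grab_frame(cam)
    for q,z in(("centrifuge",0),("lid",.13),("tray",.025)):
        r=regions_of(q,cam)
        if not r: continue
        r=r[0];ct=max(cv2.findContours(r["region"].astype(np.uint8),0,1)[0],key=cv2.contourArea)[:,0]
        P=np.array([atz(cam,u,z)[:2] for u in ct],np.float32)
        print(cam,q,round(r["score"],2),cv2.minAreaRect(P))
```

```text
scene [299 198  35  30 818] [316.02322738 212.56601467] [ 0.56240867 -0.0228915   0.13      ]
scene centrifuge 0.55 ((0.5127699375152588, -0.0333237498998642), (0.24507182836532593, 0.31181150674819946), 73.49186706542969)
scene lid 0.68 ((0.547493040561676, -0.017303764820098877), (0.15196458995342255, 0.18957477807998657), 73.45369720458984)
scene tray 0.95 ((0.5232839584350586, 0.3306291699409485), (0.18386490643024445, 0.23474812507629395), 4.3816657066345215)
top [315 168  29  29 638] [328.63322884 181.90595611] [ 0.56130725 -0.02195438  0.13      ]
top centrifuge 0.67 ((0.5639616847038269, -0.020950958132743835), (0.2176734358072281, 0.2744438052177429), 73.66849517822266)
top lid 0.89 ((0.55012446641922, -0.017606467008590698), (0.1533135324716568, 0.18644559383392334), 73.41890716552734)
top tray 0.65 ((0.5148675441741943, 0.3303636312484741), (0.1735837459564209, 0.2349092662334442), 5.1055426597595215)
```

>>> arm_command:
  commands:
    - {"tx": -0.64, "ty": 0.75, "tz": -0.1}
    - {"tx": -0.64, "ty": 0.75, "tz": -0.1}
    - {"tx": -0.64, "ty": 0.75, "tz": -0.1}
    - {"tx": -0.64, "ty": 0.75, "tz": -0.1}
    - {"tx": -0.64, "ty": 0.75, "tz": -0.1}
    - {"tx": -0.64, "ty": 0.75, "tz": -0.1}
    - {"tx": -0.64, "ty": 0.75, "tz": -0.1}
    - {"tx": -0.64, "ty": 0.75, "tz": -0.1}
  claw: 1

```text
invalid input
```

>>> arm_command:
  commands:
    - {"tx": -0.64, "ty": 0.75}
    - {"tx": -0.64, "ty": 0.75}
    - {"tx": -0.64, "ty": 0.75}
    - {"tx": -0.64, "ty": 0.75}
    - {"tx": -0.64, "ty": 0.75}
    - {"tx": -0.64, "ty": 0.75}
    - {"tx": -0.64, "ty": 0.75}
    - {"tx": -0.64, "ty": 0.75}

```text
invalid input
```

```bash
cat >> h.py <<'E'
def plan(p,yaw):
    s=get_state();r=R.from_euler("xyz",s["ee_rot"]);d=r.inv().apply(np.array(p)-s["eef_pos"])
    dy=(yaw-s["ee_rot"][2]+np.pi)%(2*np.pi)-np.pi
    print("pose",np.round(s["eef_pos"],4),np.round(s["ee_rot"],3),"q6",round(s["q"][5],2),"| t",np.round(d/.25,3),"twist",round(-dy/np.pi,3),"t=",round(s["t"],2))
E
python3 -c "
from h import *
plan([.4908,-.0015,.25],-1.65)"
```

```text
pose [ 0.1537 -0.6572  0.2265] [ 3.142 -0.    -2.912] q6 -0.29 | t [-1.91   2.247 -0.094] twist -0.402 t= 1.8
```

>>> arm_command:
  commands:
    - {"tx": -0.64, "ty": 0.75, "tz": -0.1, "twist": 0}
    - {"tx": -0.64, "ty": 0.75, "tz": -0.1, "twist": 0}
    - {"tx": -0.64, "ty": 0.75, "tz": -0.1, "twist": 0}
    - {"tx": -0.64, "ty": 0.75, "tz": -0.1, "twist": 0}
    - {"tx": -0.64, "ty": 0.75, "tz": -0.1, "twist": 0}
    - {"tx": -0.64, "ty": 0.75, "tz": -0.1, "twist": 0}
    - {"tx": -0.64, "ty": 0.75, "tz": -0.1, "twist": 0}
    - {"tx": -0.64, "ty": 0.75, "tz": -0.1, "twist": 0}
  claw: 1
  grip_force: 20

```text
t: 2.47
eef_pos: [0.2681, -0.4369, 0.2527]
ee_rot: [-3.14, 0.002, -2.908]
force: [-0.3, -1.9, 1.1]
width: 0.088
gripper_force: 0.0
```

>>> arm_command:
  commands:
    - {"tx": -0.64, "ty": 0.75, "tz": 0, "twist": -0.2}
    - {"tx": -0.64, "ty": 0.75, "tz": 0, "twist": -0.2}
    - {"tx": -0.64, "ty": 0.75, "tz": 0, "twist": -0.2}
    - {"tx": -0.64, "ty": 0.75, "tz": 0, "twist": -0.2}
    - {"tx": -0.64, "ty": 0.75, "tz": 0, "twist": -0.2}
    - {"tx": -0.64, "ty": 0.75, "tz": 0, "twist": -0.2}
    - {"tx": -0.64, "ty": 0.75, "tz": 0, "twist": -0.2}
    - {"tx": -0.64, "ty": 0.75, "tz": 0, "twist": -0.2}

```text
t: 3.13
eef_pos: [0.3809, -0.2183, 0.2516]
ee_rot: [-3.142, -0.0, -2.28]
force: [0.1, -0.7, -1.0]
width: 0.0875
gripper_force: 0.0
```

```bash
python3 -c "
from h import *
plan([.4908,-.0015,.25],-1.65)"
```

```text
pose [ 0.3809 -0.2183  0.2516] [-3.142 -0.    -2.28 ] q6 -0.64 | t [-0.944  0.231  0.006] twist -0.201 t= 3.13
```

>>> arm_command:
  commands:
    - {"tx": -0.944, "ty": 0.231, "tz": 0, "twist": -0.2}
    - {"tx": -0.944, "ty": 0.231, "tz": 0, "twist": -0.2}
    - {"tx": -0.944, "ty": 0.231, "tz": 0, "twist": -0.2}
    - {"tx": -0.944, "ty": 0.231, "tz": 0, "twist": -0.2}
    - {"tx": -0.944, "ty": 0.231, "tz": 0, "twist": -0.2}
    - {"tx": -0.944, "ty": 0.231, "tz": 0, "twist": -0.2}
    - {"tx": -0.944, "ty": 0.231, "tz": 0, "twist": -0.2}
    - {"tx": -0.944, "ty": 0.231, "tz": 0, "twist": -0.2}

```text
t: 3.8
eef_pos: [0.4913, -0.0031, 0.2507]
ee_rot: [3.14, -0.001, -1.655]
force: [-0.1, -0.4, 0.2]
width: 0.0871
gripper_force: 0.0
```

```bash
python3 -c "
from h import *
plan([.4908,-.0015,.25],-1.65)
im=grab_frame('wrist');save('w1.png',im)
print(calibration('wrist')['extrinsics'])
for n,z in (('knob_grip',.158),('rotor_grip',.098)):
  for k in spot_point(n,'wrist')[:2]: print(n,k,atz('wrist',k['uv'],z))
print('pred',proj('wrist',[.4908,-.0015,.158]))
"
```

```text
pose [ 0.4913 -0.0031  0.2507] [ 3.140e+00 -1.000e-03 -1.655e+00] q6 -0.48 | t [-0.006  0.002  0.003] twist -0.002 t= 3.8
[[-9.96310317e-01  8.18251418e-02  2.58920582e-02  4.84314658e-01]
 [ 8.58218673e-02  9.47757835e-01  3.07229057e-01 -8.86195375e-02]
 [ 5.99660099e-04  3.08317583e-01 -9.51283295e-01  4.08756841e-01]
 [ 0.00000000e+00  0.00000000e+00  0.00000000e+00  1.00000000e+00]]
knob_grip {'uv': [322.0, 208.0], 'score': 0.73} [ 0.48930947 -0.00494235  0.158     ]
pred [320.54098883 211.96108793]
```

View pics/w1.png

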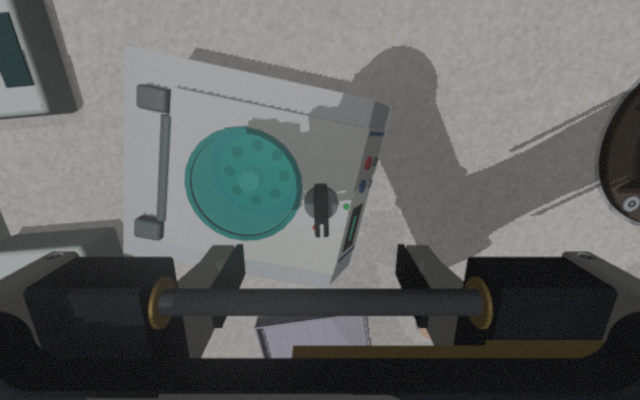

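>>> arm_command:
  commands:
    - {"tx": 0, "ty": -0.005, "tz": 0.1, "twist": 0}
    - {"tx": 0, "ty": -0.005, "tz": 0.2, "twist": 0}
    - {"tx": 0, "ty": -0.005, "tz": 0.28, "twist": 0}
    - {"tx": 0, "ty": -0.005, "tz": 0.34, "twist": 0}
    - {"tx": 0, "ty": -0.005, "tz": 0.39, "twist": 0}
    - {"tx": 0, "ty": -0.005, "tz": 0.42, "twist": 0}
    - {"tx": 0, "ty": -0.005, "tz": 0.435, "twist": 0}
    - {"tx": 0, "ty": -0.005, "tz": 0.435, "twist": 0}
  claw: 0.5

```text
t: 4.62
eef_pos: [0.4914, -0.0039, 0.1425]
ee_rot: [3.141, -0.0, -1.657]
force: [0.5, 0.2, 0.3]
width: 0.0451
gripper_force: 0.0
```

>>> arm_command:
  commands:
    - {"tx": 0, "ty": 0, "tz": 0, "twist": 0}
    - {"tx": 0, "ty": 0, "tz": 0, "twist": 0}
    - {"tx": 0, "ty": 0, "tz": 0, "twist": 0}
    - {"tx": 0, "ty": 0, "tz": 0, "twist": 0}
    - {"tx": 0, "ty": 0, "tz": 0, "twist": 0}
    - {"tx": 0, "ty": 0, "tz": 0, "twist": 0}
    - {"tx": 0, "ty": 0, "tz": 0, "twist": 0}
    - {"tx": 0, "ty": 0, "tz": 0, "twist": 0}
  claw: 0
  grip_force: 35

```text
t: 5.28
eef_pos: [0.4907, -0.0028, 0.143]
ee_rot: [3.14, 0.0, -1.655]
force: [-5.3, 3.2, 6.6]
width: 0.0118
gripper_force: 35.0
```

>>> arm_command:
  commands:
    - {"tx": 0, "ty": 0, "tz": 0, "twist": -0.03}
    - {"tx": 0, "ty": 0, "tz": 0, "twist": -0.06}
    - {"tx": 0, "ty": 0, "tz": 0, "twist": -0.09}
    - {"tx": 0, "ty": 0, "tz": 0, "twist": -0.12}
    - {"tx": 0, "ty": 0, "tz": 0, "twist": -0.15}
    - {"tx": 0, "ty": 0, "tz": 0, "twist": -0.18}
    - {"tx": 0, "ty": 0, "tz": 0, "twist": -0.21}
    - {"tx": 0, "ty": 0, "tz": 0, "twist": -0.24}

```text
t: 5.95
eef_pos: [0.4923, -0.0023, 0.1431]
ee_rot: [-3.14, -0.0, -0.896]
force: [0.3, 5.3, -2.3]
width: 0.012
gripper_force: 35.0
```

>>> arm_command:
  commands:
    - {"tx": 0, "ty": 0, "tz": 0, "twist": -0.03}
    - {"tx": 0, "ty": 0, "tz": 0, "twist": -0.06}
    - {"tx": 0, "ty": 0, "tz": 0, "twist": -0.09}
    - {"tx": 0, "ty": 0, "tz": 0, "twist": -0.12}
    - {"tx": 0, "ty": 0, "tz": 0, "twist": -0.15}
    - {"tx": 0, "ty": 0, "tz": 0, "twist": -0.18}
    - {"tx": 0, "ty": 0, "tz": 0, "twist": -0.193}
    - {"tx": 0, "ty": 0, "tz": 0, "twist": -0.193}

```text
t: 6.62
eef_pos: [0.4931, -0.0012, 0.1432]
ee_rot: [-3.138, -0.002, -0.292]
force: [1.4, 7.8, -2.3]
width: 0.0116
gripper_force: 35.0
```

```bash
python3 -c "
from h import *
s=get_state();print(s['ee_rot'],s['force'],s['moment'],s['width'])
im=grab_frame('wrist');save('w2.png',im)
"
```

```text
[-3.13822617e+00 -2.03514349e-03 -2.91554764e-01] [ 1.39538164  7.75261105 -2.32469337] [ 2.68942083 -0.44372357 -0.01881164] 0.011640026629181234
```

View pics/w2.png

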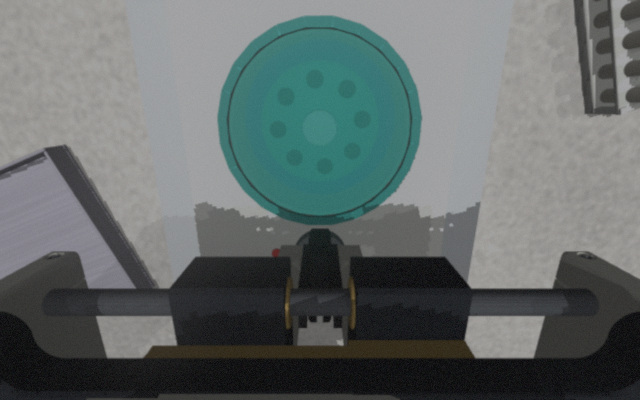

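```bash
python3 -c "
import numpy as np
f=lambda t:np.array([-150*(np.cos(t)-1)+42*np.sin(t),-(150*np.sin(t)+42*(np.cos(t)-1))])/250
for c in range(4):
  b=c*8
  print([np.round(f((b+i+1)*1.62/32)-f(b*1.62/32),3).tolist() for i in range(8)])"
```

```text
[[0.009, -0.03], [0.02, -0.06], [0.032, -0.089], [0.046, -0.117], [0.061, -0.145], [0.078, -0.172], [0.096, -0.198], [0.115, -0.223]]
[[0.02, -0.024], [0.042, -0.047], [0.065, -0.069], [0.089, -0.09], [0.113, -0.109], [0.139, -0.127], [0.166, -0.144], [0.193, -0.16]]
[[0.028, -0.014], [0.057, -0.027], [0.087, -0.038], [0.117, -0.047], [0.147, -0.056], [0.178, -0.062], [0.209, -0.067], [0.24, -0.071]]
[[0.031, -0.002], [0.063, -0.002], [0.095, -0.001], [0.126, 0.002], [0.157, 0.007], [0.188, 0.013], [0.219, 0.021], [0.249, 0.03]]
```

>>> arm_command:
  commands:
    - {"tx": 0.009, "ty": 0, "tz": -0.03, "twist": 0}
    - {"tx": 0.02, "ty": 0, "tz": -0.06, "twist": 0}
    - {"tx": 0.032, "ty": 0, "tz": -0.089, "twist": 0}
    - {"tx": 0.046, "ty": 0, "tz": -0.117, "twist": 0}
    - {"tx": 0.061, "ty": 0, "tz": -0.145, "twist": 0}
    - {"tx": 0.078, "ty": 0, "tz": -0.172, "twist": 0}
    - {"tx": 0.096, "ty": 0, "tz": -0.198, "twist": 0}
    - {"tx": 0.115, "ty": 0, "tz": -0.223, "twist": 0}
  grip_force: 20

```text
t: 7.33
eef_pos: [0.5184, -0.0089, 0.1978]
ee_rot: [-3.138, 0.003, -0.295]
force: [-2.9, 12.2, -3.6]
width: 0.0119
gripper_force: 20.0
```

>>> arm_command:
  commands:
    - {"tx": 0.02, "ty": 0, "tz": -0.024, "twist": 0}
    - {"tx": 0.042, "ty": 0, "tz": -0.047, "twist": 0}
    - {"tx": 0.065, "ty": 0.002, "tz": -0.069, "twist": 0}
    - {"tx": 0.089, "ty": 0, "tz": -0.09, "twist": 0}
    - {"tx": 0.113, "ty": 0, "tz": -0.109, "twist": 0}
    - {"tx": 0.139, "ty": 0, "tz": -0.127, "twist": 0}
    - {"tx": 0.166, "ty": 0, "tz": -0.144, "twist": 0}
    - {"tx": 0.193, "ty": 0, "tz": -0.16, "twist": 0}

```text
t: 8.0
eef_pos: [0.5649, -0.0226, 0.238]
ee_rot: [-3.138, 0.003, -0.294]
force: [-2.3, 11.3, 0.3]
width: 0.012
gripper_force: 20.0
```

```bash
python3 -c "
from h import *
im=grab_frame('scene');save('s2.png',cv2.resize(im[110:300,220:420],None,fx=3,fy=3))
"
```

```text
(no output)
```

View pics/s2.png

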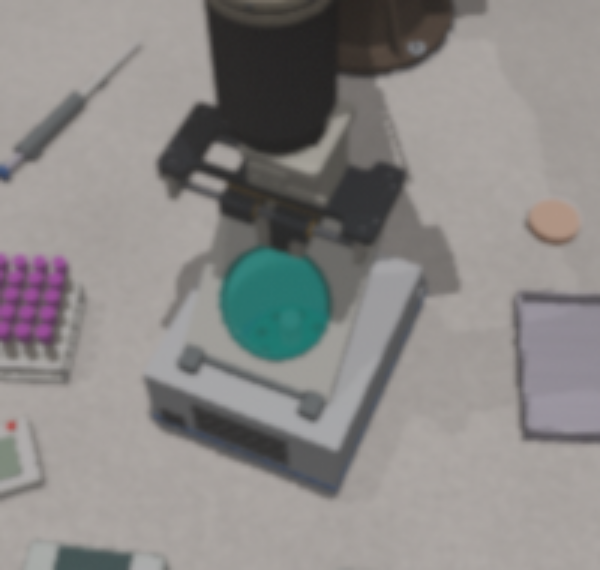

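The lid is rising with the knob still in the fingers (lid tilted about 0.8 rad, window at crop (275,303)). Continue the arc.

>>> arm_command:
  commands:
    - {"tx": 0.028, "ty": 0, "tz": -0.014, "twist": 0}
    - {"tx": 0.057, "ty": 0, "tz": -0.027, "twist": 0}
    - {"tx": 0.087, "ty": 0, "tz": -0.038, "twist": 0}
    - {"tx": 0.117, "ty": 0, "tz": -0.047, "twist": 0}
    - {"tx": 0.147, "ty": 0, "tz": -0.056, "twist": 0}
    - {"tx": 0.178, "ty": 0, "tz": -0.062, "twist": 0}
    - {"tx": 0.209, "ty": 0, "tz": -0.067, "twist": 0}
    - {"tx": 0.24, "ty": 0, "tz": -0.071, "twist": 0}

```text
t: 8.72
eef_pos: [0.6232, -0.0398, 0.2564]
ee_rot: [-3.138, 0.001, -0.293]
force: [-2.5, 12.5, 2.9]
width: 0.012
gripper_force: 20.0
```

>>> arm_command:
  commands:
    - {"tx": 0.031, "ty": 0, "tz": -0.002, "twist": 0}
    - {"tx": 0.063, "ty": 0, "tz": -0.002, "twist": 0}
    - {"tx": 0.095, "ty": 0, "tz": -0.001, "twist": 0}
    - {"tx": 0.126, "ty": 0, "tz": 0.002, "twist": 0}
    - {"tx": 0.157, "ty": 0, "tz": 0.007, "twist": 0}
    - {"tx": 0.188, "ty": 0, "tz": 0.013, "twist": 0}
    - {"tx": 0.219, "ty": 0, "tz": 0.021, "twist": 0}
    - {"tx": 0.249, "ty": 0, "tz": 0.03, "twist": 0}

```text
t: 9.38
eef_pos: [0.6841, -0.0578, 0.2499]
ee_rot: [-3.137, -0.002, -0.293]
force: [0.8, 11.8, 7.1]
width: 0.0118
gripper_force: 20.0
```

```bash
python3 -c "
from h import *
im=grab_frame('scene');save('s3.png',cv2.resize(im[110:300,220:420],None,fx=3,fy=3))
s=get_state();print(s['eef_pos'],s['force'])
c=np.array([.5618-.0077,-.0225+.0023]);v=np.array([np.cos(-.29),np.sin(-.29)])
print('grip in centrifuge x',(s['eef_pos'][:2]-c)@v, (s['eef_pos'][:2]-c)@[-v[1],v[0]],'z',s['eef_pos'][2]+.019)
"
```

```text
[ 0.68526839 -0.05813052  0.24926054] [3.9042976  9.79111729 8.06255677]
grip in centrifuge x 0.13653762581074255 0.0011612099268612098 z 0.26826053840628206
```

View pics/s3.png

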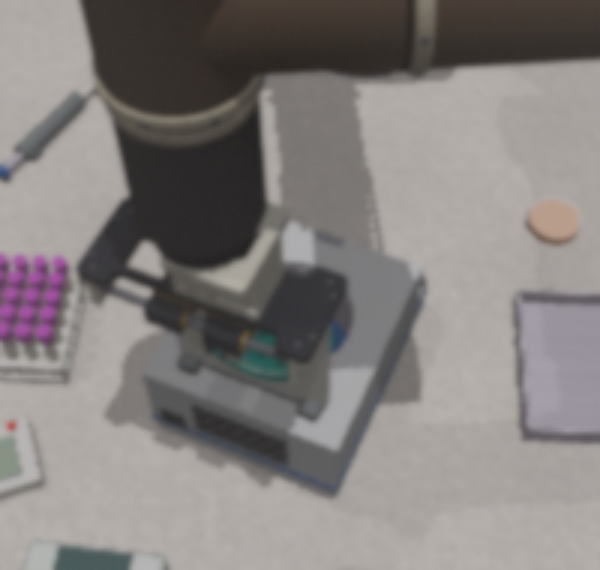

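>>> arm_command:
  commands:
    - {"tx": 0, "ty": 0, "tz": 0, "twist": 0}
    - {"tx": 0, "ty": 0, "tz": 0, "twist": 0}
    - {"tx": 0, "ty": 0, "tz": 0, "twist": 0}
    - {"tx": 0, "ty": 0, "tz": -0.02, "twist": 0}
    - {"tx": 0, "ty": 0, "tz": -0.1, "twist": 0}
    - {"tx": 0, "ty": 0, "tz": -0.2, "twist": 0}
    - {"tx": 0, "ty": 0, "tz": -0.3, "twist": 0}
    - {"tx": 0, "ty": 0, "tz": -0.4, "twist": 0}
  claw: 0.5

```text
t: 10.1
eef_pos: [0.6819, -0.0614, 0.3503]
ee_rot: [3.141, 0.0, -0.295]
force: [1.4, -0.8, 0.3]
width: 0.044
gripper_force: 0.0
```

```bash
python3 -c "
from h import *
plan([.5618,-.0225,.35],-.29+3.14159);print(get_state()['force'])"
```

```text
pose [ 0.6819 -0.0614  0.3503] [ 3.141  0.    -0.295] q6 1.08 | t [-0.505 -0.009  0.001] twist 0.998 t= 10.1
[ 1.4310081  -0.7503342   0.29448849]
```

>>> arm_command:
  commands:
    - {"tx": -0.126, "ty": 0, "tz": 0, "twist": 0.0375}
    - {"tx": -0.252, "ty": 0, "tz": 0, "twist": 0.075}
    - {"tx": -0.378, "ty": -0.005, "tz": 0, "twist": 0.1125}
    - {"tx": -0.505, "ty": -0.009, "tz": 0, "twist": 0.15}
    - {"tx": -0.505, "ty": -0.009, "tz": 0, "twist": 0.1875}
    - {"tx": -0.505, "ty": -0.009, "tz": 0, "twist": 0.225}
    - {"tx": -0.505, "ty": -0.009, "tz": 0, "twist": 0.2625}
    - {"tx": -0.505, "ty": -0.009, "tz": 0, "twist": 0.3}

```text
t: 10.77
eef_pos: [0.5617, -0.0223, 0.3496]
ee_rot: [-3.141, -0.0, -1.243]
force: [0.3, -0.1, 0.2]
width: 0.044
gripper_force: 0.0
```

>>> arm_command:
  commands:
    - {"tx": 0, "ty": 0, "tz": 0, "twist": 0.04}
    - {"tx": 0, "ty": 0, "tz": 0, "twist": 0.08}
    - {"tx": 0, "ty": 0, "tz": 0, "twist": 0.12}
    - {"tx": 0, "ty": 0, "tz": 0, "twist": 0.16}
    - {"tx": 0, "ty": 0, "tz": 0, "twist": 0.2}
    - {"tx": 0, "ty": 0, "tz": 0, "twist": 0.24}
    - {"tx": 0, "ty": 0, "tz": 0, "twist": 0.27}
    - {"tx": 0, "ty": 0, "tz": 0, "twist": 0.3}

```text
t: 11.43
eef_pos: [0.5619, -0.0225, 0.3492]
ee_rot: [-3.141, -0.0, -2.185]
force: [-0.5, -0.2, -0.3]
width: 0.0436
gripper_force: 0.0
```

>>> arm_command:
  commands:
    - {"tx": 0, "ty": 0, "tz": 0, "twist": 0.04}
    - {"tx": 0, "ty": 0, "tz": 0, "twist": 0.08}
    - {"tx": 0, "ty": 0, "tz": 0, "twist": 0.12}
    - {"tx": 0, "ty": 0, "tz": 0, "twist": 0.16}
    - {"tx": 0, "ty": 0, "tz": 0, "twist": 0.2}
    - {"tx": 0, "ty": 0, "tz": 0, "twist": 0.24}
    - {"tx": 0, "ty": 0, "tz": 0, "twist": 0.27}
    - {"tx": 0, "ty": 0, "tz": 0, "twist": 0.3}

```text
t: 12.1
eef_pos: [0.5619, -0.0225, 0.3492]
ee_rot: [-3.141, 0.0, -3.128]
force: [0.1, -0.2, 0.2]
width: 0.044
gripper_force: 0.0
```

>>> arm_command:
  commands:
    - {"tx": 0, "ty": 0, "tz": 0, "twist": 0.03}
    - {"tx": 0, "ty": 0, "tz": 0, "twist": 0.06}
    - {"tx": 0, "ty": 0, "tz": 0, "twist": 0.09}
    - {"tx": 0, "ty": 0, "tz": 0, "twist": 0.1}
    - {"tx": 0, "ty": 0, "tz": 0, "twist": 0.1}
    - {"tx": 0, "ty": 0, "tz": 0, "twist": 0.1}
    - {"tx": 0, "ty": 0, "tz": 0, "twist": 0.1}
    - {"tx": 0, "ty": 0, "tz": 0, "twist": 0.1}

```text
t: 12.77
eef_pos: [0.5622, -0.0222, 0.349]
ee_rot: [-3.142, 0.0, 2.848]
force: [-0.0, -0.0, -0.1]
width: 0.0439
gripper_force: 0.0
```

```bash
python3 -c "
from h import *
plan([.5618,-.0225,.2],-.29+3.14159)
im=grab_frame('wrist');save('w3.png',im)
for n,z in (('rotor_grip',.098),('rotor',.042),('knob_grip',.27),('lid_hinge',.12)):
  for k in spot_point(n,'wrist')[:1]: print(n,k,atz('wrist',k['uv'],z))
print('pred hub top',proj('wrist',[.5618,-.0225,.112]),proj('wrist',[.5618,-.0225,.098]))
"
```

```text
pose [ 0.5622 -0.0222  0.349 ] [-3.142  0.     2.848] q6 -2.17 | t [ 0.001 -0.002  0.596] twist -0.001 t= 12.77
rotor_grip {'uv': [317.9, 170.1], 'score': 0.88} [ 0.56136762 -0.02522549  0.098     ]
rotor {'uv': [317.6, 161.9], 'score': 0.7} [ 0.55989823 -0.02557497  0.042     ]
knob_grip {'uv': [322.3, 325.1], 'score': 0.82} [ 0.67002526 -0.05304984  0.27      ]
lid_hinge {'uv': [321.3, 230.0], 'score': 0.55} [ 0.63806953 -0.043625    0.12      ]
pred hub top [319.87415122 171.96525942] [319.87114564 169.82941504]
```

View pics/w3.png

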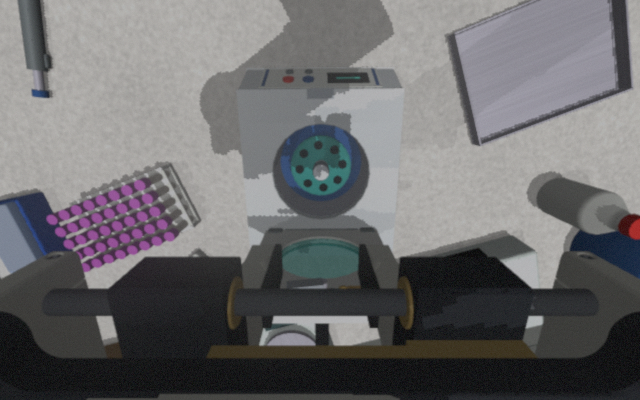

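>>> arm_command:
  commands:
    - {"tx": 0, "ty": 0, "tz": 0.1, "twist": 0}
    - {"tx": 0, "ty": 0, "tz": 0.2, "twist": 0}
    - {"tx": 0, "ty": 0, "tz": 0.3, "twist": 0}
    - {"tx": 0, "ty": 0, "tz": 0.4, "twist": 0}
    - {"tx": 0, "ty": 0, "tz": 0.5, "twist": 0}
    - {"tx": 0, "ty": 0, "tz": 0.6, "twist": 0}
    - {"tx": 0, "ty": 0, "tz": 0.67, "twist": 0}
    - {"tx": 0, "ty": 0, "tz": 0.7, "twist": 0}

```text
t: 13.68
eef_pos: [0.5608, -0.0223, 0.171]
ee_rot: [-3.14, -0.004, 2.847]
force: [-0.2, 0.8, -0.7]
width: 0.0439
gripper_force: 0.0
```

>>> arm_command:
  commands:
    - {"tx": 0, "ty": 0, "tz": 0.06, "twist": 0}
    - {"tx": 0, "ty": 0, "tz": 0.12, "twist": 0}
    - {"tx": 0, "ty": 0, "tz": 0.18, "twist": 0}
    - {"tx": 0, "ty": 0, "tz": 0.24, "twist": 0}
    - {"tx": 0, "ty": 0, "tz": 0.3, "twist": 0}
    - {"tx": 0, "ty": 0, "tz": 0.34, "twist": 0}
    - {"tx": 0, "ty": 0, "tz": 0.36, "twist": 0}
    - {"tx": 0, "ty": 0, "tz": 0.37, "twist": 0}

```text
t: 14.35
eef_pos: [0.5623, -0.0221, 0.081]
ee_rot: [-3.141, -0.0, 2.847]
force: [-0.4, 0.5, -0.3]
width: 0.0437
gripper_force: 0.0
```

>>> arm_command:
  commands:
    - {"tx": 0, "ty": 0, "tz": 0, "twist": 0}
    - {"tx": 0, "ty": 0, "tz": 0, "twist": 0}
    - {"tx": 0, "ty": 0, "tz": 0, "twist": 0}
    - {"tx": 0, "ty": 0, "tz": 0, "twist": 0}
    - {"tx": 0, "ty": 0, "tz": 0, "twist": 0}
    - {"tx": 0, "ty": 0, "tz": 0, "twist": 0}
    - {"tx": 0, "ty": 0, "tz": 0, "twist": 0}
    - {"tx": 0, "ty": 0, "tz": 0, "twist": 0}
  claw: 0
  grip_force: 30

```text
t: 15.02
eef_pos: [0.5628, -0.0219, 0.082]
ee_rot: [3.141, 0.001, 2.847]
force: [-0.6, 0.6, 5.3]
width: 0.0211
gripper_force: 30.0
```

>>> arm_command:
  commands:
    - {"tx": 0, "ty": 0, "tz": -0.02, "twist": 0}
    - {"tx": 0, "ty": 0, "tz": -0.05, "twist": 0}
    - {"tx": 0, "ty": 0, "tz": -0.09, "twist": 0}
    - {"tx": 0, "ty": 0, "tz": -0.13, "twist": 0}
    - {"tx": 0, "ty": 0, "tz": -0.17, "twist": 0}
    - {"tx": 0, "ty": 0, "tz": -0.21, "twist": 0}
    - {"tx": 0, "ty": 0, "tz": -0.25, "twist": 0}
    - {"tx": 0, "ty": 0, "tz": -0.29, "twist": 0}

```text
t: 15.68
eef_pos: [0.5623, -0.0221, 0.1551]
ee_rot: [3.141, 0.0, 2.847]
force: [0.2, -0.0, -3.0]
width: 0.0215
gripper_force: 30.0
```

>>> arm_command:
  commands:
    - {"tx": 0, "ty": 0, "tz": -0.04, "twist": 0}
    - {"tx": 0, "ty": 0, "tz": -0.08, "twist": 0}
    - {"tx": 0, "ty": 0, "tz": -0.12, "twist": 0}
    - {"tx": 0, "ty": 0, "tz": -0.16, "twist": 0}
    - {"tx": 0, "ty": 0, "tz": -0.2, "twist": 0}
    - {"tx": 0, "ty": 0, "tz": -0.22, "twist": 0}
    - {"tx": 0, "ty": 0, "tz": -0.23, "twist": 0}
    - {"tx": 0, "ty": 0, "tz": -0.23, "twist": 0}

```text
t: 16.35
eef_pos: [0.5624, -0.022, 0.2118]
ee_rot: [3.141, 0.001, 2.847]
force: [0.6, 0.4, -2.1]
width: 0.0215
gripper_force: 30.0
```

```bash
python3 -c "
from h import *
print(get_state()['force'],get_state()['width'])
im=grab_frame('wrist');save('w4.png',im)
for k in spot_point('tray','wrist')[:1]: print('tray',k,atz('wrist',k['uv'],0))
for k in spot_point('rotor_grip','wrist')[:1]: print(k)
s=get_state();g=s['eef_pos']+[0,0,.019];print('grip proj',proj('wrist',g))
r=regions_of('tray','wrist')
if r:
  ct=max(cv2.findContours(r[0]['region'].astype(np.uint8),0,1)[0],key=cv2.contourArea)[:,0]
  print(cv2.minAreaRect(np.array([atz('wrist',u,.025)[:2] for u in ct],np.float32)))
plan([.518,.333,.2],2.847)
"
```

```text
[ 0.63597876  0.38358382 -2.14947269] 0.021543345910574385
tray {'uv': [619.8, 44.1], 'score': 0.95} [0.51595617 0.331678   0.        ]
{'uv': [318.7, 269.9], 'score': 0.63}
grip proj [321.07329473 274.95704613]
((0.5227405428886414, 0.26504215598106384), (0.16863326728343964, 0.12929767370224), 3.885737419128418)
pose [ 0.5619 -0.0221  0.2106] [-3.141e+00 -1.000e-03  2.847e+00] q6 -2.17 | t [0.581 1.308 0.042] twist -0.0 t= 16.55
```

View pics/w4.png

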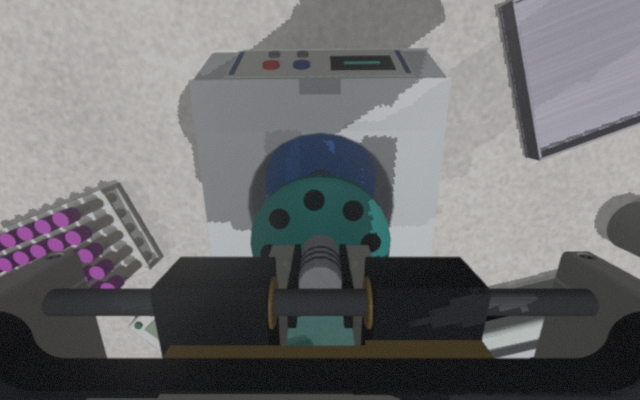

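>>> arm_command:
  commands:
    - {"tx": 0.02, "ty": 0.04, "tz": 0, "twist": 0}
    - {"tx": 0.05, "ty": 0.11, "tz": 0, "twist": 0}
    - {"tx": 0.085, "ty": 0.19, "tz": 0, "twist": 0}
    - {"tx": 0.12, "ty": 0.27, "tz": 0, "twist": 0}
    - {"tx": 0.155, "ty": 0.35, "tz": 0, "twist": 0}
    - {"tx": 0.19, "ty": 0.43, "tz": 0, "twist": 0}
    - {"tx": 0.225, "ty": 0.51, "tz": 0, "twist": 0}
    - {"tx": 0.26, "ty": 0.59, "tz": 0, "twist": 0}

```text
t: 17.22
eef_pos: [0.5423, 0.1394, 0.2109]
ee_rot: [-3.141, -0.0, 2.847]
force: [0.6, -0.3, -2.6]
width: 0.0214
gripper_force: 30.0
```

>>> arm_command:
  commands:
    - {"tx": 0.035, "ty": 0.08, "tz": 0, "twist": -0.01}
    - {"tx": 0.07, "ty": 0.16, "tz": 0, "twist": -0.02}
    - {"tx": 0.105, "ty": 0.24, "tz": 0, "twist": -0.03}
    - {"tx": 0.14, "ty": 0.32, "tz": 0, "twist": -0.045}
    - {"tx": 0.175, "ty": 0.4, "tz": 0, "twist": -0.06}
    - {"tx": 0.21, "ty": 0.48, "tz": 0, "twist": -0.075}
    - {"tx": 0.24, "ty": 0.55, "tz": 0, "twist": -0.09}
    - {"tx": 0.26, "ty": 0.6, "tz": 0, "twist": -0.1}

```text
t: 17.88
eef_pos: [0.5236, 0.3023, 0.2108]
ee_rot: [-3.141, -0.001, -3.119]
force: [0.6, -0.9, -2.6]
width: 0.0214
gripper_force: 30.0
```

```bash
python3 -c "
from h import *
plan([.517,.332,.145],3.15)
s=get_state();print(s['width'],s['force'])
for c in('top','scene'):
  grab_frame(c)
  for k in spot_point('tray',c)[:1]: print(c,k,atz(c,k['uv'],0))
"
```

```text
pose [0.5236 0.3023 0.2108] [-3.141e+00 -1.000e-03 -3.119e+00] q6 -2.39 | t [0.024 0.119 0.263] twist 0.005 t= 17.88
0.021367512798368266 [ 0.64747001 -0.94992192 -2.5570036 ]
top {'uv': [235.3, 199.5], 'score': 0.74} [0.50664711 0.33288313 0.        ]
scene {'uv': [431.1, 231.6], 'score': 0.74} [0.50764843 0.33923792 0.        ]
```

>>> arm_command:
  commands:
    - {"tx": 0.01, "ty": 0.03, "tz": 0.03, "twist": 0}
    - {"tx": 0.02, "ty": 0.06, "tz": 0.08, "twist": 0}
    - {"tx": 0.026, "ty": 0.09, "tz": 0.13, "twist": 0}
    - {"tx": 0.026, "ty": 0.11, "tz": 0.18, "twist": 0}
    - {"tx": 0.026, "ty": 0.12, "tz": 0.22, "twist": 0}
    - {"tx": 0.026, "ty": 0.12, "tz": 0.25, "twist": 0}
    - {"tx": 0.026, "ty": 0.12, "tz": 0.263, "twist": 0}
    - {"tx": 0.026, "ty": 0.12, "tz": 0.263, "twist": 0}

```text
t: 18.75
eef_pos: [0.517, 0.3297, 0.1444]
ee_rot: [-3.14, -0.001, -3.123]
force: [0.9, -0.5, -2.8]
width: 0.0212
gripper_force: 30.0
```

>>> arm_command:
  commands:
    - {"tx": 0, "ty": 0, "tz": 0, "twist": 0}
    - {"tx": 0, "ty": 0, "tz": 0, "twist": 0}
    - {"tx": 0, "ty": 0, "tz": 0, "twist": 0}
    - {"tx": 0, "ty": 0, "tz": 0, "twist": 0}
    - {"tx": 0, "ty": 0, "tz": 0, "twist": 0}
    - {"tx": 0, "ty": 0, "tz": 0, "twist": 0}
    - {"tx": 0, "ty": 0, "tz": 0, "twist": 0}
    - {"tx": 0, "ty": 0, "tz": 0, "twist": 0}

```text
t: 19.42
eef_pos: [0.5172, 0.3302, 0.1456]
ee_rot: [3.142, 0.0, -3.122]
force: [-0.7, -0.0, -2.6]
width: 0.0211
gripper_force: 30.0
```

```bash
python3 -c "
from h import *
s=get_state();print(s['eef_pos'],s['ee_rot'],s['width'],s['force'],s['t'])
im=grab_frame('scene');save('s5.png',cv2.resize(im[110:320,220:520],None,fx=2.6,fy=2.6))
"
```

```text
[0.51724675 0.33024087 0.14564665] [ 3.14152244e+00  6.19744195e-05 -3.12224938e+00] 0.021146027646631545 [-0.70423048 -0.02381236 -2.62885977] 19.4167
```

View pics/s5.png

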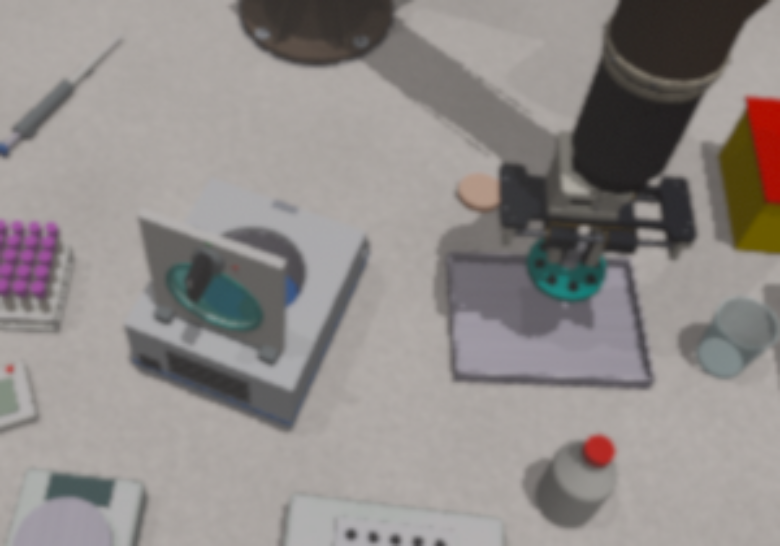

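The picture shows the lid standing upright (crop 215,290). The rotor hangs level over the tray (crop 567,268), and nothing else has moved. Handing in.

```bash
python3 -c "
from station import *
print(job_done())"
```

```text
the job is handed in; nothing more can be done
None
```

The job is handed in, with no verdict shown: the knob is at the green dot and the lid stands open at about 1.6 rad. The rotor hangs still and level by its hub, about 10 cm above the middle of the tray, after 19.4 s.

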